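# Feed the slide rack past the spring gate

## Robot

A 7-joint arm with a two-finger parallel gripper is mounted at the origin on a cart in front of the work surface, level with it; the furniture and walls round the work are solid. World frame = base frame: x ahead of the robot, y to its left, z up, the work surface at z = 0. Lengths are in mm, angles in rad, forces in N, time in s.
With the tool pointing down it reaches from about 400 to 875 mm from the base axis. Payload 19.3 kg.
Tool frame: the origin (TCP) lies at the very end of the fingers, on their centre line; the grasp point (between the pads) lies 19 mm behind it (grip_point_offset is the z of the grasp point in the tool frame, in mm); z points along the fingers, y is the line along which they close (so a half turn about z gives the same grasp; the last joint's range is limited). The gripper opens to 85 mm and grips with 20 to 120 N. Pads are 22 mm wide; open, the fingers measure 114 mm over their backs; the gripper's body (76 mm by 85 mm) begins 54 mm behind the grasp point. The pads swing forward as they close: fully open they stand 13 mm farther back than shut.
Start: joints at [1.094, 0.521, -0.036, 1.599, 0.021, 1.021, -0.113], TCP at [247.267, -573.998, 231.291] pointing down, gripper open.
Joint ranges: [-2.91, 2.91], [-0.3, 2.13], [-1.5, 1.42], [0.17, 2.43], [-1.26, 4.41], [0.16, 1.93], [-2.52, 2.52]. Speed limits (rad/s): [1.89, 1.89, 2.39, 2.39, 3.01, 3.01, 3.01].

## Interface

Orientations are given as a 3x3 rotation matrix whose columns are the frame's x, y, z axes.
In Python, from workcell import movep, movel, goto_joints, open_gripper, clamp, wait, inverse_kinematics, read_state, camera, PlanningError, finish_job, grip_point_offset gives the robot as it stands. Calls block until the motion is done:
- movep(position, orientation): joint-space move of the TCP to a pose.
- movel(position, frame=None, max_speed=150, guard=None): straight line of the TCP; frame=None keeps the orientation; max_speed is the mean speed in mm/s. With guard (N) it stops when the force on the tool has changed by that much, and returns True; else False.
- goto_joints(angles): joint-space move.
- open_gripper() and clamp(): open the fingers fully, or close them until they stop; the grip force is fixed at half the most.
- wait(seconds).
- inverse_kinematics(position, orientation): joint angles nearest the present ones, or None.
- read_state(): the state.
- camera(name): name is "side" or "top"; returns a dict with "image" (420x560x3 uint8, blue, green, red), "range_z" (420x560 float32, mm along the optical axis (not along the pixel's ray), 0 where there is no reading), "fx", "fy", "cx", "cy" (pixels), "cam_to_world" (4x4, takes a point from camera to world coordinates). Camera axes: x right, y up, looking along -z (the intrinsics and any distortion apply to the point x, -y, -z); pixel columns grow to the right and rows downward; lengths in mm; the calibration is good to about 2 mm. A picture is of the moment at which its call begins.
A pose or a line that the arm cannot do raises PlanningError and nothing moves.
- finish_job(): hands the job in, once; it reports no verdict.
The state is a dict: "time": time; "qpos": joint angles; "qvel": joint speeds; "joint_efforts": joint torques, N m; "eef_pos": TCP position; "tool_rot": TCP orientation; "ft_force": force on the tool from outside, world axes, zero at the start; "torque": the same for the moment, N m; "finger_gap": finger opening in mm.
Only numpy, scipy, OpenCV 4.12 (cv2) and the standard library are available. Lean on these libraries where they do the work, as an engineer would, in place of code of your own. Each camera call takes 0.05 s, during which the arm holds its last target. There are 200 camera calls.

## Task

Press the long treadle beside the chute down with a fingertip so that the hinged gate arm sinks fully into the chute floor, and hold it down while you push the slide rack along the chute (the other finger of the same hand can do that), right past the gate and up against the end stop. Then let the treadle up so that the gate stands closed behind the rack. The gate must stay fully down the whole time the rack is over it; only push the rack, never pick it up, and leave the other things on the table where they are.

Things in the scene. Friction and masses are not known exactly. Their poses are not given: they have to be found in the camera images.
- chute: Fixed wooden chute, 320 x 100 mm. Origin on the table top on its centre line, right below the gate arm. x = direction of travel, from the open entry (x = -195 mm) to the end stop; y = across, toward the treadle; z up. Floor top at z = 14 mm; inside width 84 mm; side walls 8 mm thick, tops at z = 22 mm, so a fingertip at z = 30 mm passes over them. Gate arm at x = -5 to +5 mm.
- end_stop (a point): Middle of the end stop's rubber face, at chute x = +107 mm, z = 24 mm. The stop's top is at z = 34 mm. With the rack against it, the rack's origin is at chute x = +62 mm and its rear face at +17 mm.
- gate (a joint): Gate hinge; its line runs along the chute at chute y = -60, z = 7 mm. 0 = closed: the steel arm slants up out of a slot across the floor, to 25 mm above the floor at the treadle side, and bars the rack. 0.30 rad = treadle down on its stop, arm 5 mm below the floor; from 0.25 rad it clears the rack. A spring closes it: at the treadle 4 N to start, 6 N to hold fully down.
- treadle (a point): Middle of the treadle's rubber top; treadle and gate arm are one part. Straight flat bar beside the chute, 236 mm long (chute x = -191 to +45 mm), 40 mm wide. Gate closed: this point at chute y = +67, z = 70 mm, face leaning 0.30 rad, outer edge higher. Fully down: y = +80, z = 30 mm, face level, y = +60 to +100 mm. Works pressed anywhere along it; a fingertip can slide along it.
- rack: Loose grey slide rack with six upright metal plates, 90 mm long (x), 80 wide, 42 high, 0.2 to 0.45 kg, standing on the chute floor, its x along the chute's x. Origin at the centre of its underside. Starts before the gate, 15 to 55 mm short of the arm. Its rear face (x = -45 mm) is a flat upright wall 80 mm wide, its top 56 mm above the table.
- marker_black: Bystander, not to be disturbed: black capped felt marker, 127 mm long, lying in front of the chute.
- tape_red: Bystander, not to be disturbed: roll of cloth tape, 84 mm across, 26 mm high, lying behind the treadle.
- spring_clamp_a: Bystander, not to be disturbed: spring clamp, 98 mm long, 23 mm high, lying behind the treadle.
- tape_brown: Bystander, not to be disturbed: roll of parcel tape, 100 mm across, 49 mm high, on the right of the table.
- loose_cap: Bystander, not to be disturbed: black screw cap, 46 mm across, 17 mm high, beyond the end-stop end of the chute.
- scissors: Bystander, not to be disturbed: scissors, 191 mm long, 10 mm high, lying on the left of the table.
- ink_bottle_plum: Bystander, not to be disturbed: ink bottle, 60 mm across, 110 mm high, standing on the right of the table.
Not all that is in view belongs to the job. Leave any blue look-alike of the rack alone.

How it is judged:
By the outcome, as a careful person would: the job done as asked, in the order asked, and still so for the second after the job is handed in, with the robot touching nothing.
It also fails if it takes over 40 s, if anything falls off the work surface, if the arm or the gripper's body presses on something with over 40 N, if the wrist force passes 120 N, or if a joint passes its speed limit or range.

## Working session

There is one attempt and no reset: what is moved stays moved. The work goes in short steps, each a Python script; the robot and the scene stay as the last script left them, time stands still between calls to the robot, and variables do not carry over. Pictures are saved under pics/ and viewed, on a budget of 10 in all, crops included, one or two more only if the job needs it, and the job is handed in when it is done.

```bash
ls; mkdir -p pics; python3 - <<'E'
from workcell import *
import cv2,numpy as np,pickle
for n in("top","side"):
    c=camera(n); pickle.dump(c,open(n+".pkl","wb")); cv2.imwrite(f"pics/{n}0.png",c["image"]); print(n,c["fx"],c["fy"],c["cx"],c["cy"],[k for k in c]);print(np.round(c["cam_to_world"],3))
s=read_state();print(s["time"],s["eef_pos"],np.round(s["tool_rot"],2),s["finger_gap"],grip_point_offset)
E
```

```text
pics
top 528.3360272289491 528.3360272289491 284.44378780081047 205.25699621462542 ['image', 'range_z', 'fx', 'fy', 'cx', 'cy', 'cam_to_world']
[[ 2.700000e-02  9.790000e-01 -2.040000e-01  3.222690e+02]
 [-1.000000e+00  2.700000e-02 -2.000000e-03 -7.899000e+00]
 [ 3.000000e-03  2.040000e-01  9.790000e-01  1.297669e+03]
 [ 0.000000e+00  0.000000e+00  0.000000e+00  1.000000e+00]]
side 528.1927881330763 528.1927881330763 279.99146235835997 212.01037899499136 ['image', 'range_z', 'fx', 'fy', 'cx', 'cy', 'cam_to_world']
[[ 9.960000e-01 -6.900000e-02  6.400000e-02  6.473050e+02]
 [ 9.200000e-02  5.750000e-01 -8.130000e-01 -1.149449e+03]
 [ 2.000000e-02  8.150000e-01  5.790000e-01  8.925860e+02]
 [ 0.000000e+00  0.000000e+00  0.000000e+00  1.000000e+00]]
0.1 [ 247.1515235  -573.76561574  230.81789034] [[ 0.92  0.4  -0.  ]
 [ 0.4  -0.92  0.  ]
 [-0.   -0.   -1.  ]] 85.32838550620974 -18.700000000000003
```

View pics/top0.png

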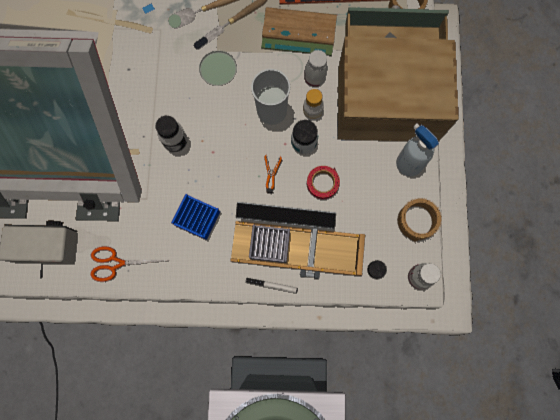

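View pics/side0.png

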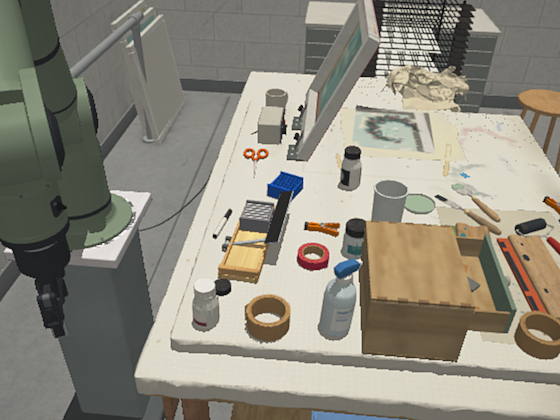

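The top picture shows the chute from entry at (232,243) to end stop at (363,255). The black treadle is at (237–335, 215), the grey rack at (270,243) and the gate arm at (313,250). There are two rack-like things: grey at (270,243) in the chute, and blue at (196,216) outside it. The grey one in the chute fits the description, and I'll confirm that in a crop.

```bash
cat > h.py <<'E'
import numpy as np
def world(c):
    z=c["range_z"].astype(float); v,u=np.mgrid[:z.shape[0],:z.shape[1]]
    P=np.stack([(u-c["cx"])/c["fx"]*z,-(v-c["cy"])/c["fy"]*z,-z],-1)
    M=np.array(c["cam_to_world"]); return P@M[:3,:3].T+M[:3,3]
E
python3 - <<'E'
import pickle,cv2,numpy as np
from h import world
c=pickle.load(open("top.pkl","rb"));W=world(c);im=c["image"]
cv2.imwrite("pics/crop1.png",cv2.resize(im[192:292,222:382],None,fx=5,fy=5,interpolation=cv2.INTER_CUBIC))
r=W[275:290,380:420].reshape(-1,3);print("table z",np.median(W[290:298,150:230,2]))
hsv=cv2.cvtColor(im,cv2.COLOR_BGR2HSV)
R=np.zeros(im.shape[:2],bool);R[215:282,226:370]=1
wood=R&(hsv[...,0]>8)&(hsv[...,0]<28)&(hsv[...,1]>80)&(W[...,2]>5)&(W[...,2]<45)
P=W[wood];print(wood.sum(),np.percentile(P[:,2],[1,10,30,50,70,90,99]))
print("wood rect",cv2.minAreaRect(P[:,:2].astype(np.float32)))
blk=R.copy();blk[:]=0;blk[198:230,230:345]=1
blk&=(hsv[...,2]<70)&(W[...,2]>40)
P=W[blk];print("treadle",blk.sum(),P.mean(0),cv2.minAreaRect(P[:,:2].astype(np.float32)),P.min(0),P.max(0))
g=np.zeros_like(R);g[225:268,245:295]=1
g&=(W[...,2]>49)&(hsv[...,1]<60);P=W[g];print("rack",g.sum(),P.mean(0),np.percentile(P[:,2],[5,50,95]),cv2.minAreaRect(P[:,:2].astype(np.float32)))
E
```

```text
table z 0.5023112278893223
3829 [ 8.69770585 11.61411119 13.80526904 15.68353188 18.45089118 25.05077065
 36.52115851]
wood rect ((484.9353942871094, -38.65342712402344), (317.06878662109375, 103.5367202758789), 85.41478729248047)
treadle 1504 [552.75049203  -7.3905316   75.53975323] ((447.6184997558594, 1.244659423828125), (234.43812561035156, 248.3506622314453), 85.28946685791016) [ 322.2688028  -125.13715731   41.41932446] [ 580.00339779  109.57176095 1297.66924409]
rack 414 [484.34694738  28.12700991  74.86975883] [49.42015948 53.7849139  60.03425059] ((426.718994140625, 32.214229583740234), (90.93392944335938, 204.46682739257812), 87.03254699707031)
```

View pics/crop1.png

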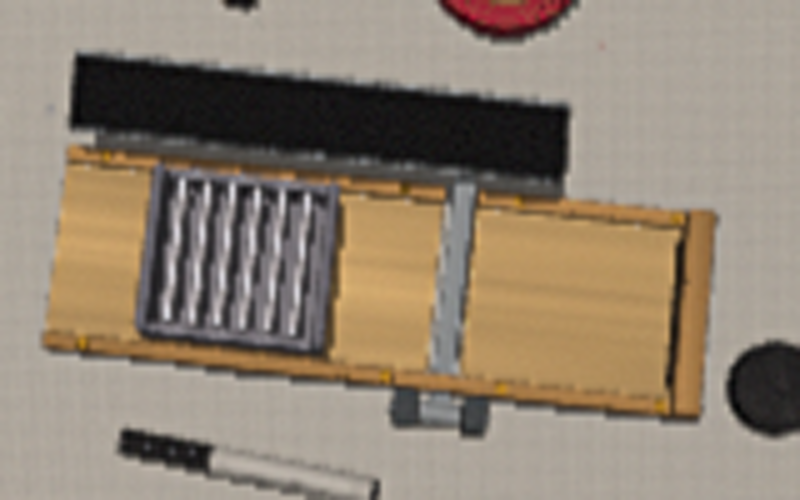

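The crop confirms the grey rack with six plates inside the chute, with its rear face near crop x≈145 and its front near x≈335. The arm's near edge is at about x≈440. Next I'll fit the chute pose from corner pixels at known heights.

```bash
cat >> h.py <<'E'
def ray(c,u,v,z):
    M=np.array(c["cam_to_world"]);d=M[:3,:3]@np.array([(u-c["cx"])/c["fx"],-(v-c["cy"])/c["fy"],-1.]);o=M[:3,3]
    return o+d*(z-o[2])/d[2]
E
python3 - <<'E'
import pickle,cv2,numpy as np
from h import *
c=pickle.load(open("top.pkl","rb"));W=world(c);ok=c["range_z"]>0;im=c["image"];hsv=cv2.cvtColor(im,cv2.COLOR_BGR2HSV)
f=lambda x,y,z:ray(c,222+(x+.5)/5-.5,192+(y+.5)/5-.5,z)
# crop px, chute xyz: entry corners, stop outer corners, arm, stop face
obs=[(70,147,-195,50,22),(43,348,-195,-50,22),(718,212,125,50,34),(700,415,125,-50,34)]
A=np.array([[x,y] for *_,x,y,z in obs],float);B=np.array([f(u,v,z)[:2] for u,v,_,_,z in obs])
a0,b0=A.mean(0),B.mean(0);a,b=A-a0,B-b0
t=np.arctan2((a[:,0]*b[:,1]-a[:,1]*b[:,0]).sum(),(a*b).sum());R=np.array([[np.cos(t),-np.sin(t)],[np.sin(t),np.cos(t)]])
o=b0-R@a0;print("yaw",t,"origin",o,"resid",np.round(B-(A@R.T+o),1).tolist())
L=lambda p:np.round(R.T@(p[:2]-o),1)
print("rack rear",L(f(155,168,56)),L(f(137,330,56)),"front",L(f(340,185,56)),L(f(322,352,56)))
print("treadle corners hi",L(f(76,53,76)),L(f(569,104,76)),"lo",L(f(70,128,64)),L(f(563,184,64)))
hm=np.zeros(ok.shape,bool);hm[220:285,226:370]=1
Q=W.copy();Q[...,:2]=(W[...,:2]-o)@R
m=ok&(Q[...,2]>8)&(Q[...,2]<30)&hm&(hsv[...,0]>8)&(hsv[...,0]<28)&(hsv[...,1]>80);print("depth wood xy",np.percentile(Q[m],[.5,99.5],axis=0).round(1))
m=ok&hm&(Q[...,2]>50)&(Q[...,2]<62)&(abs(Q[...,1])<45)&(Q[...,0]<-20);print("depth rack",np.percentile(Q[m],[1,50,99],axis=0).round(1))
np.savez("pose.npz",R=R,o=o)
from workcell import *
for s in(1,-1):
    for cx in(-175,-90,20):
        Rm=np.eye(3);Rm[:2,1]=s*R[:,1];Rm[:2,0]=-s*R[:,0];Rm[2,2]=-1
        for z in (28,140):
            q=inverse_kinematics([*(o+R@[cx,36]),z],Rm);print(s,cx,z,np.linalg.det(Rm).round(2),None if q is None else np.round(q,2))
E
```

```text
yaw -1.6504584949100838 origin [480.7145972  -74.50815736] resid [[-0.8, -2.1], [0.2, -1.5], [-0.6, 1.3], [1.2, 2.3]]
rack rear [-147.7   38. ] [-146.9  -39.6] front [-59.2  39.3] [-59.3 -40.6]
treadle corners hi [-189.8   85.5] [44.1 86. ] lo [-189.4   51.5] [45.6 49.7]
depth wood xy [[-193.2  -49.7    8.7]
 [ 110.9   49.8   28.9]]
depth rack [[-148.7  -38.5   50.1]
 [-104.8   -2.5   54.3]
 [ -59.3   38.4   61.1]]
1 -175 28 1.0 [-0.01  0.72 -0.39  1.94  0.48  0.57 -0.8 ]
1 -175 140 1.0 [ 0.11  0.56 -0.56  1.89  0.4   0.81 -0.73]
1 -90 28 1.0 [ 0.15  0.7  -0.39  1.98  0.5   0.55 -0.67]
1 -90 140 1.0 [ 0.26  0.53 -0.53  1.93  0.37  0.78 -0.56]
1 20 28 1.0 [ 0.35  0.7  -0.38  1.98  0.48  0.54 -0.45]
1 20 140 1.0 [ 0.42  0.52 -0.47  1.93  0.33  0.77 -0.31]
-1 -175 28 1.0 [-0.88  0.96  0.91  1.99 -1.11  0.8  -2.52]
-1 -175 140 1.0 [-1.04  0.98  1.29  1.95 -1.08  1.14 -2.51]
-1 -90 28 1.0 [-0.61  0.83  0.69  2.02 -0.92  0.63 -2.52]
-1 -90 140 1.0 [-0.83  0.78  1.06  1.98 -0.88  0.93 -2.52]
-1 20 28 1.0 [-0.27  0.76  0.49  2.02 -0.68  0.53 -2.51]
-1 20 140 1.0 [-0.52  0.67  0.87  1.98 -0.7   0.83 -2.47]
```

```bash
cat >> h.py <<'E'
from workcell import *
_p=np.load("pose.npz");R2,o2=_p["R"],_p["o"]
F=np.eye(3);F[:2,1]=R2[:,1];F[:2,0]=-R2[:,0];F[2,2]=-1
def P(x,y,z): return [*(o2+R2@[x,y]),z]
def st(t=""):
    s=read_state();f=s["ft_force"];e=s["eef_pos"]
    print(t,"t=%.2f"%s["time"],"chute",np.round([*(R2.T@(e[:2]-o2)),e[2]],1),"F",np.round([*(R2.T@f[:2]),f[2]],1),"M",np.round(s["torque"],2),"gap",round(s["finger_gap"],1))
def snap(n,cam,box=None):
    import cv2
    c=camera(cam);im=c["image"]
    if box: a,b,d,e,k=box;im=cv2.resize(im[b:e,a:d],None,fx=k,fy=k,interpolation=cv2.INTER_CUBIC)
    cv2.imwrite(f"pics/{n}.png",im);return c
E
python3 - <<'E'
from h import *
movep(P(-170,24,160),F);st("hover")
movel(P(-170,24,100),F);wait(.2);st("100")
g=movel(P(-170,24,55),F,max_speed=40,guard=3);st(g)
snap("touch_side","side",(190,150,350,290,4))
E
```

```text
hover t=2.66 chute [-169.1   24.3  160. ] F [-0.   0.3  0.2] M [-0.05 -0.05 -0.04] gap 85.2
100 t=3.41 chute [-170.1   24.5  100.9] F [0.1 0.7 0.5] M [ 0.01 -0.01  0.02] gap 85.6
True t=4.41 chute [-170.    24.    56.6] F [0.5 1.1 4.3] M [-0.   -0.36 -0.02] gap 85.6
```

View pics/touch_side.png

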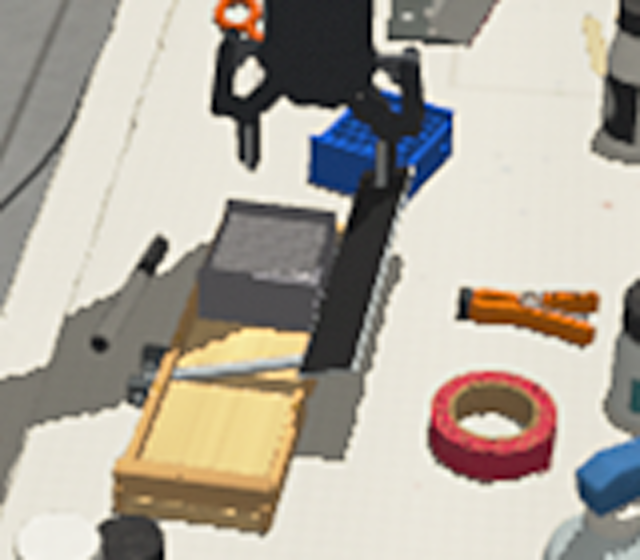

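The right finger is on the treadle's rear end, crop (382,180). The left finger is at (248,160) and comes down behind the rack. Contact came at TCP z≈57, so the open tips sit about 14 mm above the TCP. Now I'll press down.

```bash
python3 - <<'E'
from h import *
movel(P(-170,32,24),F,max_speed=50,guard=25);st("24")
g=movel(P(-170,35,6),F,max_speed=20,guard=10);st(g)
wait(.2);st("hold")
snap("down_side","side",(190,150,350,290,4))
E
```

```text
24 t=5.28 chute [-170.1   32.7   24.2] F [0.2 3.  7. ] M [-0.14 -0.86 -0.04] gap 85.7
True t=5.83 chute [-170.1   34.5   15.9] F [ 2.5 -6.3 21.9] M [-0.48  0.35 -0.08] gap 85.5
hold t=6.03 chute [-170.1   34.5   16.1] F [ 1.6 -5.8 18.1] M [-0.36  0.27 -0.14] gap 85.4
```

View pics/down_side.png

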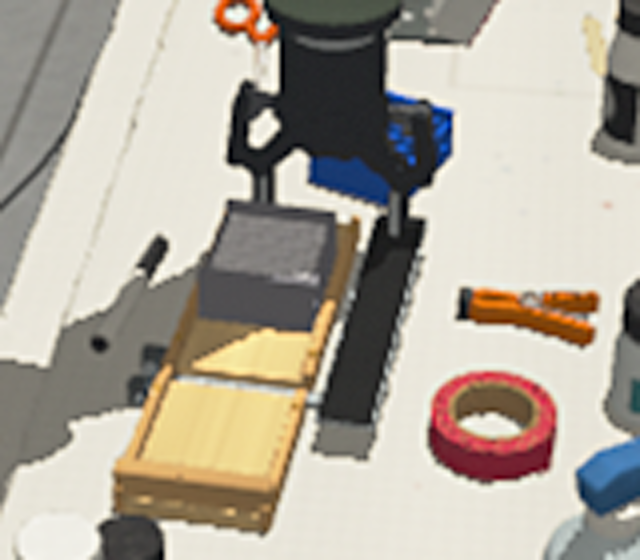

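The treadle is level and down on its stop, and the arm is sunk into the floor slot at crop y≈385. The hold force is 18 N. I'll push in stages while monitoring the downward force.

```bash
python3 - <<'E'
from h import *
movel(P(-150,34.5,15),F,max_speed=40,guard=40);st("a")
if read_state()["ft_force"][2]>11:
    movel(P(-85,34.5,15),F,max_speed=50,guard=40);st("b")   # rack front reaches approx -15+? rear -74
snap("mid_side","side",(190,150,350,290,4))
E
```

```text
a t=6.73 chute [-152.    35.7   16.1] F [-7.5 -1.1 17.7] M [ 1.46 -0.8   0.31] gap 85.6
b t=8.18 chute [-87.6  36.   16.1] F [-10.3  -1.   18.3] M [ 2.17 -0.89  0.41] gap 85.6
```

View pics/mid_side.png

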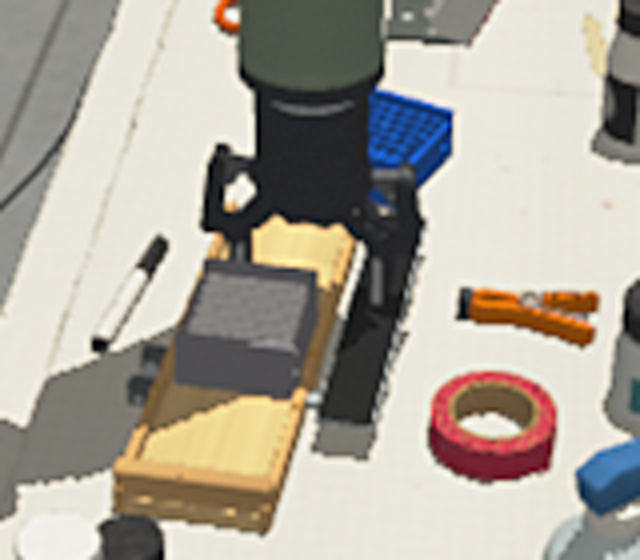

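The rack is at crop (245,325), its front is over the sunken gate, and the treadle is still level with 18 N on it. I'll carry on to the stop, with a guard on the last part.

```bash
python3 - <<'E'
from h import *
movel(P(-5,35.5,15),F,max_speed=50,guard=40);st("c")
g=movel(P(16,35.5,15),F,max_speed=20,guard=12);st(g)
wait(.3);st("hold")
snap("end_side","side",(190,150,350,290,4))
E
```

```text
c t=9.98 chute [-7.6 37.  16. ] F [-12.8  -1.7  19.5] M [ 2.52 -0.84  0.41] gap 85.5
True t=10.73 chute [ 6.5 37.1 16.3] F [-3.7 -4.2 11.8] M [0.6  0.15 0.03] gap 85.7
hold t=11.03 chute [ 6.5 37.1 16.3] F [-1.8 -3.8 12.8] M [ 0.39  0.08 -0.  ] gap 85.5
```

View pics/end_side.png

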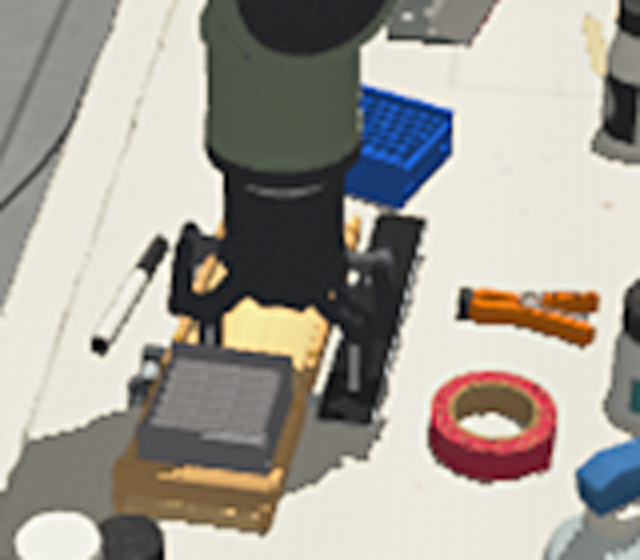

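The finger is at x=+6.5, where contact with the stop was expected, and the guard tripped. I'll check that with a second short push, keeping the treadle held, then back off slightly.

```bash
python3 - <<'E'
from h import *
g=movel(P(12,36.5,14.5),F,max_speed=15,guard=30);st(g)
wait(.3);st("pressed")
movel(P(1,36.5,14.5),F,max_speed=15,guard=40);wait(.3);st("backed")
snap("back_top","top",(222,192,382,292,5))
E
```

```text
True t=11.38 chute [ 6.4 37.2 16.2] F [-1.8 -5.3 15.6] M [ 0.38  0.27 -0.04] gap 85.1
pressed t=11.68 chute [ 6.5 37.2 16.2] F [-1.5 -5.5 14.8] M [ 0.29  0.23 -0.04] gap 85.1
backed t=12.53 chute [ 3.2 37.5 15.7] F [12.1 -3.2 28.3] M [-2.74 -0.46 -0.53] gap 85.7
```

View pics/back_top.png

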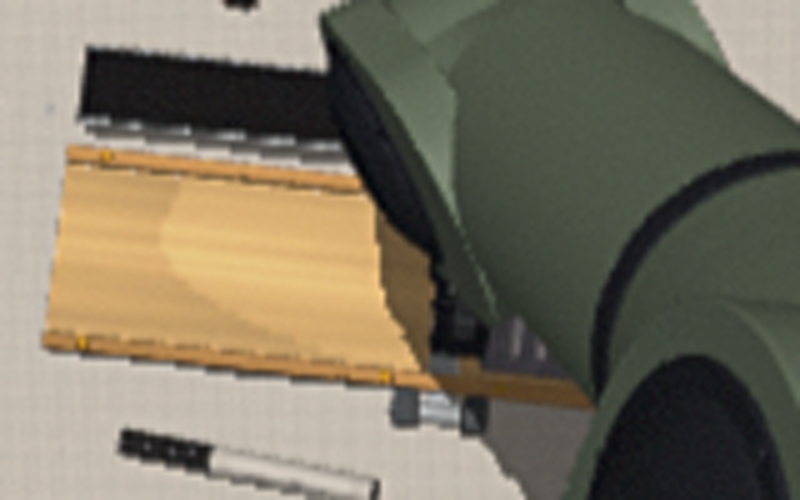

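The robot's forearm covers the rack here. The emptied chute and the level treadle, at crop (210,95), are visible. The hard trip at x=6.4 twice matches the end-stop position. Now I'll let the treadle rise slowly.

```bash
python3 - <<'E'
from h import *
movel(P(1,35,20),F,max_speed=30);st("20")
movel(P(1,25,62),F,max_speed=40);st("62")
movel(P(0,24,180),F,max_speed=120);st("up")
movel(P(-200,24,200),F);wait(.2);st("away")
snap("fin_side","side",(190,150,350,290,4))
c=snap("fin_top","top",(222,192,382,292,5))
W=world(c);W[...,:2]=(W[...,:2]-o2)@R2;ok=(c["range_z"]>0)&(abs(W[...,1])<38)&(W[...,2]>50)&(W[...,2]<60)&(W[...,0]>-150)&(W[...,0]<120)
print(ok.sum(),np.percentile(W[ok],[1,50,99],axis=0).round(1))
E
```

```text
20 t=12.92 chute [ 1.6 35.6 20.4] F [3.9 1.9 6. ] M [-0.89 -0.72 -0.13] gap 85.6
62 t=14.15 chute [ 0.9 25.  61.8] F [-0.6  0.3  0.9] M [-0.02  0.01 -0.01] gap 85.7
up t=15.28 chute [  0.   23.7 179.4] F [-0.8  0.4  0.4] M [-0.02  0.02  0.03] gap 85.5
away t=16.98 chute [-199.5   24.1  200. ] F [0.2 0.4 0.2] M [-0.01  0.02 -0.01] gap 85.1
348 [[ 17.5 -36.9  50.1]
 [ 66.9   0.6  53.8]
 [106.8  36.8  59.3]]
```

View pics/fin_side.png

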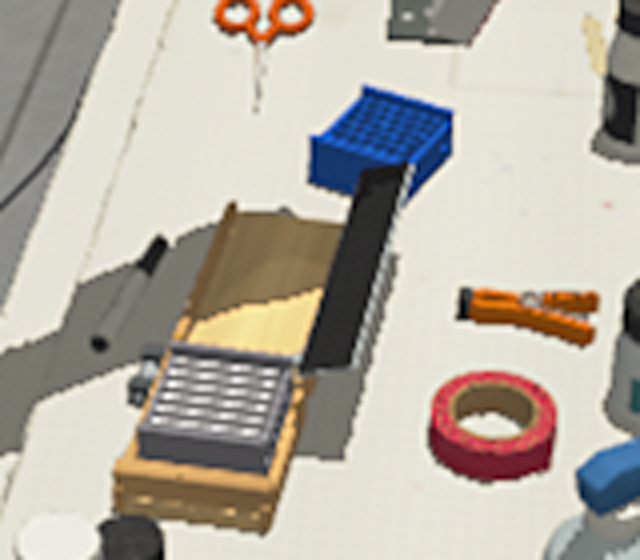

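View pics/fin_top.png

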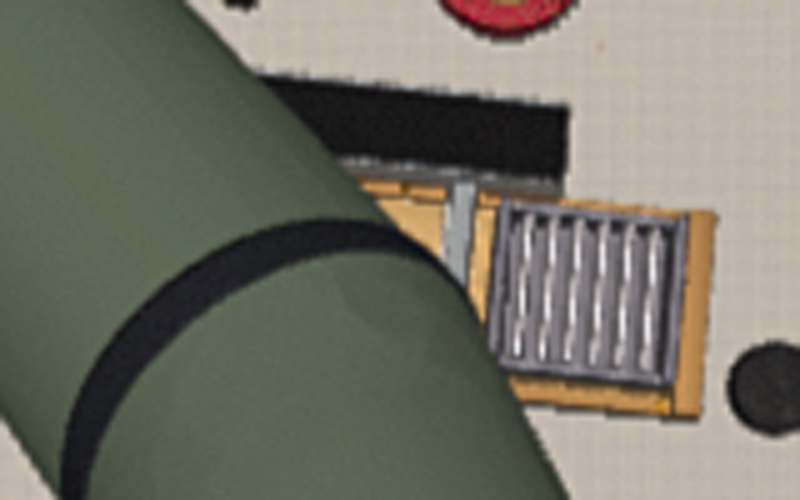

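The rack is against the end stop, with its front touching the stop at crop (685,300) in the top view and its depth extent from 17.5 to 106.8 mm. The gate arm stands closed behind it at (460,230), and the treadle is back up. The bystanders in view haven't moved, so I'm handing in.

```bash
python3 -c "
from workcell import *
finish_job()"
```

```text
the job is handed in; nothing more can be done
```

The rack is up against the end stop with the gate closed behind it, and the job is handed in. It took about 17 s of the 40 s allowed.

**What I did:** One finger pressed the treadle down onto its stop and held it there. The other finger of the same hand pushed the rack along the chute until it met the end stop. I then backed off about 3 mm and let the treadle up slowly before withdrawing.

**Last checks:**
- **Rack:** the depth image puts it from chute x = 17.5 to 106.8 mm, against an expected 17 to 107 mm.
- **Gate and treadle:** both pictures show the treadle back up and the arm standing closed behind the rack.
- **Hold-down force:** it was never below about 12 N in any reading during the push, and 6 N is enough to hold the treadle fully down.
- **End stop:** a second push tripped the 30 N force limit at the same place as the first.
- **Bystanders:** the ones in the final pictures had not moved; I did not measure this.

No check failed. The arm hid the rack in the top view during the push, so I followed that part from the side camera and the force readings.

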